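# Set up the deli slicer: fit the blade and dial in the slice thickness

### The arm

A 6-joint arm with a two-finger parallel gripper is mounted at the origin on the work surface. World frame = base frame: x ahead of the robot, y to its left, z up, the work surface at z = 0. Lengths are in m, angles in rad, forces in N, time in s.
With the tool pointing down it reaches from about 0.15 to 0.775 m from the base axis. Payload 6.1 kg.
Tool frame: the origin (TCP) lies midway between the tips of the shut fingers; the grasp point (between the pads) lies 19 mm behind it; z points along the fingers, y is the line along which they close (so a half turn about z gives the same grasp; the last joint's range is limited). The gripper opens to 85 mm and grips with 20 to 120 N. Pads are 22 mm wide; open, the fingers measure 114 mm over their backs; the gripper's body (76 mm by 85 mm) begins 54 mm behind the grasp point. The pads swing forward as they close: fully open they stand 13 mm farther back than shut.
Start: joints at [1.104, 0.126, -0.04, 1.405, 0, 1.571], TCP at [0.236, 0.469, 0.231] pointing down, gripper open.
Joint ranges: [-2.72, 2.72], [-0.95, 1.95], [-1.27, 1.35], [-1.78, 2.02], [-1.46, 1.47], [-3.14, 3.14]. Speed limits (rad/s): [2.39, 2.39, 3.01, 3.14, 3.14, 3.14].

### API

Orientations are given as a rotation vector (axis times angle).
In Python, from bench import sensors, viewer, order, spotter gives the robot as it stands.
- The arm moves only by the tool jog_arm, never from a script. Its arguments are lists of equal length, an entry for each row: "travel": the shift along the tool's x, y, z in cm, a list of three; "twist": the turn about the tool's z in rad; "hand": the opening, from -1 (shut) to 1 (fully open). A call has exactly 10 rows; each row is the pose to reach, as a shift and turn from the pose commanded when the call began, along the tool's axes at that moment; what a row does not reach only later rows make up. A row lasts 1/10 s, in which the tool goes at most 50 mm and 8.59 degrees, less where a joint would pass 70% of its speed; a pose out of reach is approached as far as the arm can. A call with a gripper value outside its range is refused whole. The fingers move at their own pace and stop on an object; "squeeze" is the grip in N (left out, the last holds). Time passes only in rows, so rows that repeat a pose let the fingers close, or fill a call up. It gives the time, the measured TCP pose, the force, the opening and the grip force at its end, in the units of the state.
- sensors.sense(): the state, without advancing time (a new reading comes with each control period).
- viewer.snapshot(name): name is "side" or "top"; returns a dict with "pixels" (420x560x3 uint8, red, green, blue), "depth" (420x560 float32, m along the optical axis (not along the pixel's ray), 0 where there is no reading), "intrinsics" (3x3 intrinsics, pixels), "R" (3x3) and "t" (3): a world point X has camera coordinates R X + t. Camera axes: x right, y down, z forward; pixel columns grow to the right and rows downward; lengths in m; the calibration is good to about 2 mm. A picture is of the moment at which its call begins.
- order.close_job(): hands the job in; it is judged then, once.
Trained networks look in a picture, given as the dict that the camera call returned (one of the last four; its "shot" number tells which), for a name from the list of things; names that differ only in an ending like _2 or _b are one class to them, and where a whole thing is asked for, a point or a joint stands for the part that bears it (a point fixed in the world has none). Each returns a list of dicts, best first, with "confidence" (0 to 1); they miss things now and then, are a little off and sometimes report something else, mostly with a low value. They report only what shows in the picture. A call takes as long as a camera call. They do not tell look-alikes from the thing itself.
- spotter.find_in(thing, picture): "rect" ([centre column, centre row, width, height] in pixels, round what is visible of it).
The state is a dict: "t": time; "joint_positions": joint angles; "joint_vel": joint speeds; "effort": joint torques, N m; "position": TCP position; "tcp_rot": TCP orientation; "force": force on the tool from outside, world axes, zero at the start; "wrist_torque": the same for the moment, N m; "finger_gap": opening from 0.0 (shut) to 1.0 (fully open); "gripper_force": force on a finger pad.
Only numpy, scipy, OpenCV 4.12 (cv2) and the standard library are available. Lean on these libraries where they do the work, as an engineer would, in place of code of your own. Each camera call takes 0.05 s, during which the arm holds its last target. There are 200 camera calls.

### The job

Get the counter slicer ready for 6 mm slices. Lay the loose blade flat across the slicer's blade seat with its notch over the brass locating pin and push it fully home against the pin, and turn the thickness dial to its sixth click clockwise from the closed stop, leaving it resting in that click. Leave the bottle, tin, bowl and jar standing where they are.

Things in the scene. Friction and masses are not known exactly. Their poses are not given: they have to be found in the camera images.
- bed: deck of the slicer, a mandoline fixed on the counter, 388 x 152 mm, rising 15 degrees along its length to the dial head. Origin: middle of the blade seat, on the surface the blade lies on, 85 mm above the counter. x uphill along the deck to the dial, y across, z the deck's normal. Head: x = 145 to 245 mm, top at z = 4. Steel plates lie at |x| 54 to 145, tops between z = 0 and -10.
- seat (a point): same point and axes as the bed. The blade seat: two rail tops at z = 0, at y = 54 to 76 and -76 to -54 mm, each 57 mm wide in x (-28.5 to 28.5) between black fences 9 mm high. Between the rails (|y| under 54) the throat is open for |x| under 54 mm, nothing down to z = -40, so fingers that hold the blade by the middle of its long edges fit in.
- pin (a point): foot of the locating pin, at x = 0, y = -65 mm, z = 0 of the bed, on the rail of the -y side: an upright brass pin 8 mm across, 13 mm high with a domed top. Axes as the bed's.
- dial_axis (a point): centre of the thickness dial on the head's top face, at x = 195, y = 0, z = 4 mm of the bed, axes as the bed's; the dial turns about z. A grey disc 82 mm across, 5 mm high, carries a black bar grip across its middle, 76 mm long, 13 mm wide, from z = 5 to 29 above this point, with a white line on the pointer half's top and a white pointer end.
- dial (a joint): turn of the dial clockwise (seen from above) from its closed stop, rad. Clicks every 0.524 (30 degrees): 0 to 8 (4.19), stops at both ends; starts in click 0 to 3; the sixth is 3.142. A sprung roller holds each click: 0.2 N m to leave it, then easier; it can hang half way, past that it jumps to the next. At 0 (larger red mark) the pointer half points along x = cos 60, y = -sin 60 of the bed.
- blade: loose steel blade 160 mm long (x), 50 wide (y), 5 thick, 0.1 to 0.2 kg, orange patches at both ends, in the middle of its +x end an open notch 11 mm wide, 22 deep. Origin: centre of its underside. Starts flat on the case, overhanging it 7 mm at each long edge. When home its x points along the bed's -y, its y along the bed's x, and its origin is at the bed's y = -3 mm.
- notch (a point): middle of the closed root of the blade's notch, on the underside, 58 mm from the blade's origin along its x; axes as the blade's. When home it touches the pin: 4 mm from the pin's centre, on its +y side in the bed.
- case: grey blade case fixed on the counter, 170 x 36 mm, 22 mm high; the blade lies on it lengthwise. Origin: centre of its underside, x along its length.
- passata: bystander: red sauce bottle with green cap, 68 mm across, 200 mm high; origin at the centre of its foot
- tin: bystander: red food tin, 74 mm across, 85 mm high; origin at the centre of its foot
- crock: bystander: terracotta bowl, 110 mm across, 65 mm high; origin at the centre of its foot
- olives: bystander: green glass jar with brass cap, 72 mm across, 95 mm high; origin at the centre of its foot
There are look-alikes about, which are no part of the job. There is more than one size of the blade; the job needs the smaller.

How it is judged:
By the outcome, as a careful person would: the job done as asked, in the order asked, and still so for the second after the job is handed in, with the robot touching nothing.
It also fails if it takes over 61 s, if anything falls off the work surface, if the arm or the gripper's body presses on something with over 40 N, if the wrist force passes 120 N, or if a joint passes its speed limit or range.

## Working session

There is one attempt and no reset: what is moved stays moved. The work goes in short steps, Python scripts to look and compute and a tool call to move; the robot and the scene stay as the last step left them, time stands still between calls to the robot, and variables do not carry over. Pictures are saved under pics/ and viewed, at most 10 in all, crops included, and the job is handed in when it is done.

Besides the shell and the picture viewer there is one more tool, called after "Emit:" in YAML: its name, and indented under it one key for each argument. jog_arm: Moves the arm, as the interface text tells. Its arguments: {"type":"object","properties":{"travel":{"type":"array"},"twist":{"type":"array"},"hand":{"type":"array"},"squeeze":{"type":"number"}},"required":["travel","twist","hand"]}

```bash
ls; mkdir -p pics; cat > h.py <<'E'
import numpy as np, cv2
from bench import sensors, viewer, order, spotter
def snap(n,f=None):
    p=viewer.snapshot(n)
    if f: cv2.imwrite('pics/'+f,cv2.cvtColor(p['pixels'],cv2.COLOR_RGB2BGR))
    return p
def cloud(p):
    K=np.array(p['intrinsics']);d=p['depth'];v,u=np.mgrid[:d.shape[0],:d.shape[1]]
    c=np.stack([(u-K[0,2])/K[0,0]*d,(v-K[1,2])/K[1,1]*d,d],-1)
    w=(c-np.array(p['t']))@np.array(p['R']); w[d==0]=np.nan
    return w
def proj(p,X):
    c=np.array(p['R'])@np.array(X)+p['t'];k=np.array(p['intrinsics'])@c
    return k[:2]/k[2]
E
python3 - <<'E'
from h import *
np.set_printoptions(precision=4,suppress=True)
print(sensors.sense())
for n in ['top','side']:
    p=snap(n,n+'0.png');w=cloud(p)
    np.savez('%s0.npz'%n,w=w,pix=p['pixels'],K=p['intrinsics'],R=p['R'],t=p['t'])
    print(n,-np.array(p['R']).T@p['t'])
    for th in ['bed','dial','blade','case','passata','tin','crock','olives']:
        for r in spotter.find_in(th,p)[:3]:
            c=r['rect'];print(th,np.round(c),round(r['confidence'],2),w[int(c[1]),int(c[0])])
E
```

```text
pics
{'t': 0.0, 'joint_positions': array([ 1.104 ,  0.1264, -0.0407,  1.4054, -0.    ,  1.5708]), 'joint_vel': array([ 0.0027, -0.    , -0.0004,  0.001 ,  0.0019,  0.0001]), 'effort': array([  0.0034, -43.5917,  35.2923,   0.0176,   0.0001,  -0.    ]), 'position': array([0.2361, 0.4685, 0.2305]), 'tcp_rot': array([-0.7265, -3.0561,  0.0025]), 'force': array([ 0.4452,  0.1759, -0.0316]), 'wrist_torque': array([0.0272, 0.0322, 0.0138]), 'gripper_force': 0.0, 'finger_gap': 0.999472339758081}
top [ 0.3236 -0.1647  1.484 ]
bed [202. 219. 166.  63.] 0.86 [0.5372 0.056  0.1055]
dial [152. 219.  31.  33.] 0.66 [0.529  0.1703 0.1629]
blade [340. 217.  21.  58.] 0.93 [ 0.56   -0.3131  0.0295]
blade [316. 304.  63.  75.] 0.77 [ 0.3249 -0.2517  0.0121]
blade [342. 221.  16.  66.] 0.6 [ 0.549  -0.3186  0.029 ]
passata [410. 285.  34.  22.] 0.78 [ 0.3747 -0.4751  0.1537]
passata [203. 220. 172.  65.] 0.59 [0.538  0.0515 0.1006]
passata [153. 218.  37.  31.] 0.49 [0.5301 0.1656 0.1722]
tin [342. 149.  31.  34.] 0.63 [ 0.7374 -0.3159  0.087 ]
crock [411. 219.  38.  41.] 0.87 [ 0.5615 -0.5147  0.0032]
olives [219. 137.  23.  31.] 0.86 [0.7643 0.0178 0.0953]
side [ 0.5076 -1.3178  0.8016]
bed [274. 190.  69. 114.] 0.62 [ 0.5455  0.171  -0.0018]
dial [265. 147.  27.  18.] 0.85 [0.523  0.1689 0.1453]
blade [191. 277.  87.  42.] 0.85 [ 0.3708 -0.5085  0.1936]
blade [288. 281.  73.  13.] 0.8 [ 0.5557 -0.3268  0.0289]
case [289. 294.  73.   8.] 0.79 [ 0.5592 -0.3382  0.003 ]
passata [202. 312.  40.  96.] 0.77 [ 0.3853 -0.5258  0.1216]
tin [372. 272.  35.  44.] 0.71 [ 0.7437 -0.3574  0.0657]
crock [289. 330.  54.  52.] 0.96 [ 0.5486 -0.4701  0.0129]
olives [358. 196.  26.  40.] 0.58 [ 0.7704 -0.0106  0.0657]
olives [274. 189.  70. 110.] 0.35 [0.5457 0.1735 0.0003]
```

View pics/top0.png

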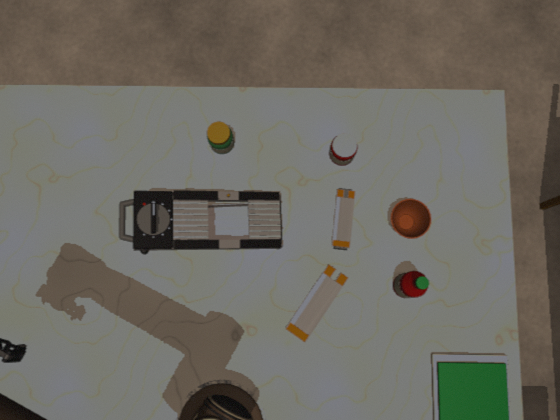

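View pics/side0.png

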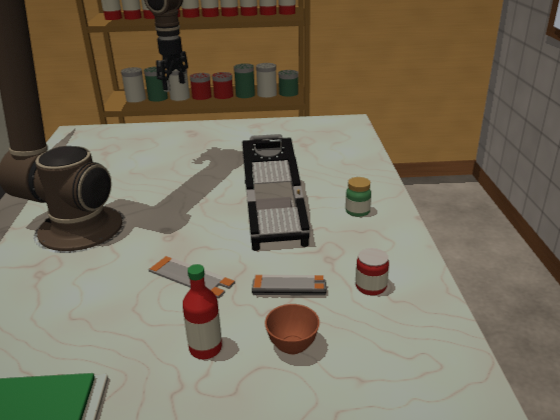

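```bash
python3 - <<'E'
from h import *
im=cv2.imread('pics/top0.png')
a=cv2.resize(im[180:260,112:290],None,fx=4.4,fy=4.4,interpolation=cv2.INTER_CUBIC)
b=cv2.resize(im[180:258,320:366],None,fx=4.4,fy=4.4,interpolation=cv2.INTER_CUBIC)
s=cv2.resize(cv2.imread('pics/side0.png')[265:305,240:340],None,fx=5,fy=5,interpolation=cv2.INTER_CUBIC)
c=np.zeros((590,800,3),np.uint8);c[:a.shape[0],:a.shape[1]]=a
s=s[:590-a.shape[0]] ;c[a.shape[0]:a.shape[0]+s.shape[0],:500]=s
b=b[:590];b=cv2.resize(b,None,fx=.65,fy=.65)
c[a.shape[0]:a.shape[0]+b.shape[0],520:520+b.shape[1]]=b
c=np.clip(c.astype(float)*1.5,0,255).astype(np.uint8)
cv2.imwrite('pics/z0.png',c)
z=np.load('top0.npz');w=z['w'];hsv=cv2.cvtColor(im,cv2.COLOR_BGR2HSV)
np.set_printoptions(precision=4,suppress=True)
# small blade: points z 20-35mm in region
R=np.zeros(w.shape[:2],bool);R[180:258,320:366]=1
m=R&(w[...,2]>.02)&(w[...,2]<.04)
P=w[m];rect=cv2.minAreaRect((P[:,:2]*1000).astype(np.float32));print('blade',m.sum(),rect,np.median(P[:,2]))
o=m&(hsv[...,0]<18)&(hsv[...,1]>140)
n,l,st,ce=cv2.connectedComponentsWithStats(o.astype(np.uint8))
for i in range(1,n):
  if st[i,4]>5: print('orange',st[i],ce[i],w[l==i].mean(0))
# bed
R=np.zeros(w.shape[:2],bool);R[183:258,115:290]=1
m=R&(w[...,2]>.03)
P=w[m];rect=cv2.minAreaRect((P[:,:2]*1000).astype(np.float32));print('bed',m.sum(),rect)
m2=m&(w[...,1]>-.05)&(w[...,1]<.1)
A=np.c_[w[m2][:,:2],np.ones(m2.sum())];zz=w[m2][:,2]
for _ in range(6):
  s_=np.linalg.lstsq(A,zz,rcond=None)[0];r=zz-A@s_;k=abs(r)<max(.003,1.5*np.median(abs(r)));A,zz=A[k],zz[k]
print('plane',s_,len(zz),r.std())
E
```

```text
blade 1043 ((558.0174560546875, -323.4092102050781), (50.11568832397461, 169.8590545654297), 84.42031860351562) 0.027286200919651674
orange [337 189   6   8  34] [340.     192.7941] [ 0.6285 -0.3162  0.0284]
orange [348 191   6   7  36] [350.9167 194.0556] [ 0.6254 -0.3466  0.028 ]
orange [333 240  16   7  87] [340.4483 243.2529] [ 0.4874 -0.317   0.028 ]
bed 7484 ((536.7732543945312, 55.23370361328125), (153.7616729736328, 415.5284423828125), 3.17242169380188)
plane [-0.0263  0.2552  0.1014] 792 0.0015641479767682651
```

View pics/z0.png

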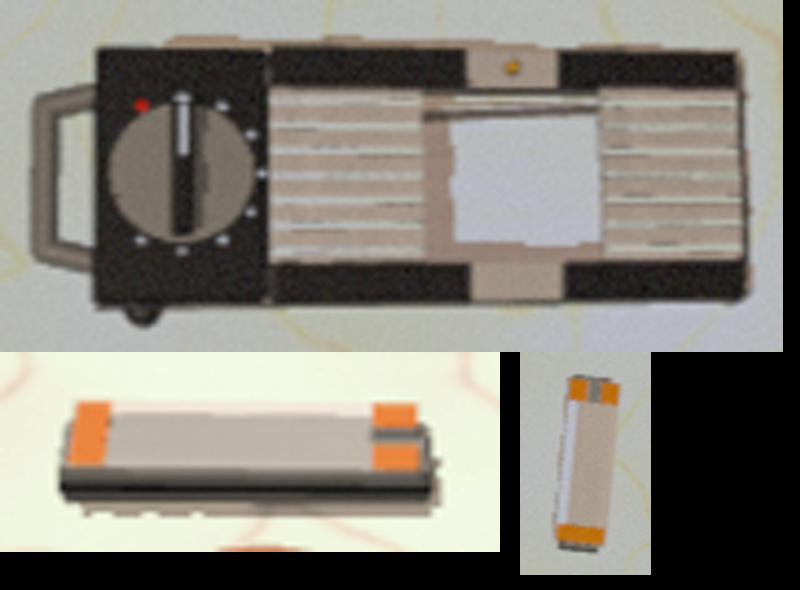

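```bash
cat >> h.py <<'E'
def ray(z,u,v,h):
    K,R,t=np.array(z['K']),np.array(z['R']),np.array(z['t']);o=-R.T@t
    d=R.T@np.linalg.inv(K)@[u,v,1];return o+d*(h-o[2])/d[2]
E
python3 - <<'E'
from h import *
from scipy.optimize import least_squares
np.set_printoptions(precision=4,suppress=True)
z=np.load('top0.npz');s=np.load('side0.npz')
f=lambda X,Y:(112+(X+.5)/4.4-.5,180+(Y+.5)/4.4-.5)
for n,X,Y,h in [('pin',512,67,.0976),('dial',181.9,172.8,.1393),('rail-',512.5,69,.085),('rail+',517.5,282,.085)]:
    print(n,f(X,Y),ray(z,*f(X,Y),h))
# orange/brass subpixel pin in both views
for nm,q,(r0,r1,c0,c1) in [('top',z,(188,202,220,236)),('side',s,(180,205,285,310))]:
    p=q['pix'][r0:r1,c0:c1].astype(float);y=p[...,0]-p[...,2];y=np.clip(y-np.median(y)-25,0,None)
    v,u=np.mgrid[r0:r1,c0:c1]
    if y.sum()>0:
        uu,vv=(u*y).sum()/y.sum(),(v*y).sum()/y.sum();print(nm,uu,vv,(y>0).sum(),ray(q,uu,vv,.0955 if nm=='top' else .092))
# blade edges subpixel: rays for corners at h=.027 via mask contour
w=z['w']
im=s['pix'];c=cv2.resize(cv2.cvtColor(im[135:250,235:315],cv2.COLOR_RGB2BGR),None,fx=5,fy=5,interpolation=cv2.INTER_CUBIC)
cv2.imwrite('pics/zs.png',c)
E
```

```text
pin (227.97727272727272, 194.8409090909091) [ 0.6043 -0.0119  0.0976]
dial (152.95454545454544, 218.88636363636363) [0.5304 0.1737 0.1393]
rail- (228.09090909090907, 195.29545454545453) [ 0.6056 -0.0108  0.085 ]
rail+ (229.22727272727272, 243.70454545454544) [ 0.4755 -0.0179  0.085 ]
top 228.0 194.65217391304347 7 [ 0.6053 -0.0117  0.0955]
side 297.90361445783134 190.16867469879517 6 [ 0.6063 -0.01    0.092 ]
```

View pics/zs.png

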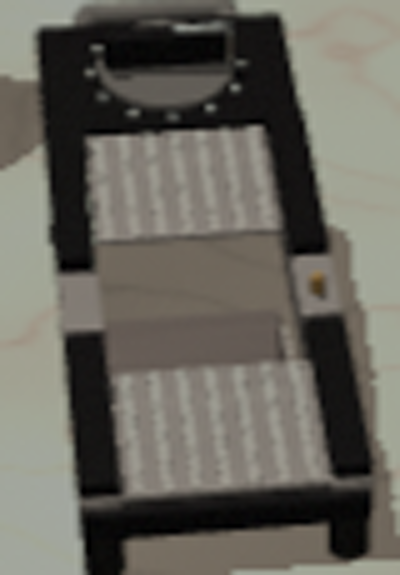

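Emit:
jog_arm:
  travel:
    - [0,0,0]
    - [0,0,0]
    - [0,0,0]
    - [0,0,0]
    - [0,0,0]
    - [0,0,0]
    - [0,0,0]
    - [0,0,0]
    - [0,0,0]
    - [0,0,0]
  twist: [0.15,0.3,0.45,0.6,0.7,0.7,0.7,0.7,0.7,0.7]
  hand: [1,1,1,1,1,1,1,1,1,1]

```text
t: 1.9
position: [0.2363, 0.4688, 0.2313]
tcp_rot: [1.73, 2.622, 0.0]
force: [0.7, -0.2, -0.1]
finger_gap: 0.999
gripper_force: 0.0
```

Emit:
jog_arm:
  travel:
    - [-5,0,0]
    - [-10,0,0]
    - [-15,0,0]
    - [-20,-0.3,0]
    - [-25,-0.5,0]
    - [-30,-0.7,0]
    - [-35,-0.8,0]
    - [-40,-0.9,0]
    - [-45,-1,0]
    - [-50,-1,0]
  twist: [-0.14,-0.28,-0.42,-0.56,-0.7,-0.84,-0.98,-1.065,-1.065,-1.065]
  hand: [1,1,1,1,1,1,1,1,1,1]

```text
t: 2.9
position: [0.4051, 0.0492, 0.2317]
tcp_rot: [0.157, 3.137, 0.0]
force: [1.4, 0.8, -0.2]
finger_gap: 1.002
gripper_force: 0.0
```

Emit:
jog_arm:
  travel:
    - [-2,-4,0]
    - [-4,-8,0]
    - [-6,-12,0]
    - [-9,-16,0]
    - [-11,-20.5,0]
    - [-13,-25,0]
    - [-15,-29,0]
    - [-16.6,-31.4,0]
    - [-16.6,-31.4,0]
    - [-16.6,-31.4,0]
  twist: [0,0,0,0,0,0,0,0,0,0]
  hand: [1,1,1,1,1,1,1,1,1,1]

```text
t: 3.9
position: [0.5379, -0.2786, 0.2306]
tcp_rot: [-0.161, -3.136, -0.001]
force: [0.8, 0.2, -0.8]
finger_gap: 0.999
gripper_force: 0.0
```

```bash
python3 - <<'E'
from h import *
s=sensors.sense();print(s['position'],s['tcp_rot'],s['joint_positions'])
E
```

```text
[ 0.53793996 -0.27858748  0.23063092] [-1.60882942e-01 -3.13632242e+00 -1.31824439e-03] [-4.77989168e-01  2.83432805e-01  1.53664646e-01  1.44241914e+00
  2.89785740e-04 -3.75485845e-01]
```

Emit:
jog_arm:
  travel:
    - [-1.2,-2.1,0]
    - [-2.44,-4.3,0]
    - [-2.44,-4.3,4]
    - [-2.44,-4.3,8]
    - [-2.44,-4.3,12]
    - [-2.44,-4.3,16]
    - [-2.44,-4.3,17]
    - [-2.44,-4.3,17]
    - [-2.44,-4.3,17]
    - [-2.44,-4.3,17]
  twist: [0,0,0,0,0,0,0,0,0,0]
  hand: [1,1,1,1,1,1,1,1,1,1]

```text
t: 4.9
position: [0.5595, -0.3241, 0.0642]
tcp_rot: [0.159, 3.134, -0.003]
force: [0.5, 0.3, -0.2]
finger_gap: 0.998
gripper_force: 0.0
```

```bash
python3 - <<'E'
from h import *
s=sensors.sense();print(s['position'],s['tcp_rot'])
a=snap('top')['pixels'][170:270,290:390];b=snap('side')['pixels'][210:310,220:350]
a=cv2.resize(a,None,fx=4,fy=4,interpolation=2);b=cv2.resize(b,None,fx=3,fy=3,interpolation=2)
c=np.zeros((400,790,3),np.uint8);c[:400,:400]=a;c[:300,400:]=b
cv2.imwrite('pics/g1.png',cv2.cvtColor(c,4))
E
```

```text
[ 0.55951358 -0.32411328  0.06424023] [ 1.58998902e-01  3.13367979e+00 -3.07473782e-03]
```

View pics/g1.png

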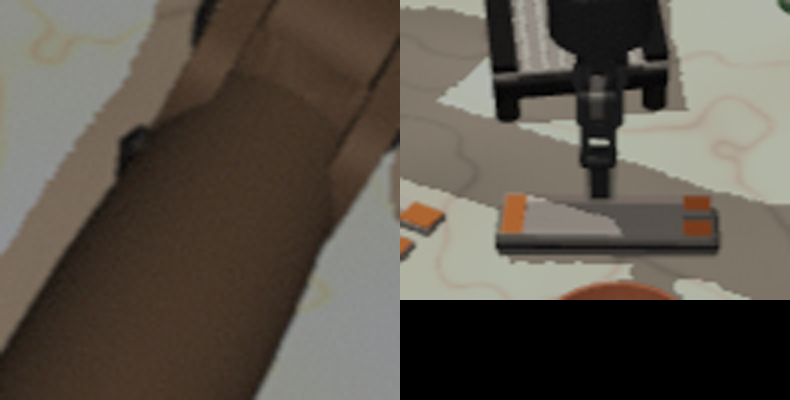

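The side crop shows the fingers centred over the blade at (600,190) crop; the top view is hidden by the arm. Descend and grip.

Emit:
jog_arm:
  travel:
    - [0.1,0,2]
    - [0.1,0,4]
    - [0.1,0,5.8]
    - [0.1,0,5.8]
    - [0.1,0,5.8]
    - [0.1,0,5.8]
    - [0.1,0,5.8]
    - [0.1,0,5.8]
    - [0.1,0,5.8]
    - [0.1,0,5.8]
  twist: [0,0,0,0,0,0,0,0,0,0]
  hand: [1,1,1,1,-0.5,-0.5,-0.5,-0.5,-0.5,-0.5]
  squeeze: 40

```text
t: 6.0
position: [0.558, -0.324, 0.0052]
tcp_rot: [0.16, 3.135, -0.002]
force: [-1.3, 1.0, 7.1]
finger_gap: 0.575
gripper_force: 41.3
```

Emit:
jog_arm:
  travel:
    - [0,0,-4]
    - [0,0,-9]
    - [0,0,-14]
    - [0.9,5,-14]
    - [1.8,10,-14]
    - [2.7,15,-14]
    - [3.6,20,-14]
    - [4.5,25,-14]
    - [5.4,30.4,-14]
    - [5.4,30.4,-14]
  twist: [0,0,0,0,-0.05,-0.1,-0.156,-0.156,-0.156,-0.156]
  hand: [-0.5,-0.5,-0.5,-0.5,-0.5,-0.5,-0.5,-0.5,-0.5,-0.5]

```text
t: 7.0
position: [0.5334, -0.0112, 0.1437]
tcp_rot: [-0.093, 3.14, 0.002]
force: [-0.0, -1.5, -1.9]
finger_gap: 0.568
gripper_force: 42.4
```

```bash
python3 - <<'E'
from h import *
s=sensors.sense();print(s['position'],s['tcp_rot'],s['force'])
E
```

```text
[ 0.53337711 -0.01118776  0.14368049] [-9.32681151e-02  3.14006042e+00  2.19137528e-03] [-0.02951916 -1.47507794 -1.92381586]
```

Emit:
jog_arm:
  travel:
    - [-0.15,-0.4,1]
    - [-0.15,-0.4,2]
    - [-0.15,-0.4,3]
    - [-0.15,-0.4,4]
    - [-0.15,-0.4,4]
    - [-0.15,-0.4,4]
    - [-0.15,-0.4,4]
    - [-0.15,-0.4,4]
    - [-0.15,-0.4,4]
    - [-0.15,-0.4,4]
  twist: [0,0,0,0,0,0,0,0,0,0]
  hand: [-0.5,-0.5,-0.5,-0.5,-0.5,-0.5,-0.5,-0.5,-0.5,-0.5]

```text
t: 8.0
position: [0.5361, -0.0194, 0.1036]
tcp_rot: [-0.085, 3.14, -0.0]
force: [-0.1, 1.0, -1.3]
finger_gap: 0.572
gripper_force: 42.4
```

```bash
python3 - <<'E'
from h import *
np.set_printoptions(precision=4,suppress=True)
s=sensors.sense();print(s['position'],s['tcp_rot'],s['force'])
p=snap('side');a=p['pixels'][130:230,225:335].copy();t=snap('top')['pixels'][170:270,190:270]
np.savez('side1.npz',pix=p['pixels'],K=p['intrinsics'],R=p['R'],t=p['t'],w=cloud(p))
a=cv2.resize(a,None,fx=4.4,fy=4.4,interpolation=2);b=cv2.resize(t,None,fx=4,fy=4,interpolation=2)
c=np.zeros((440,800,3),np.uint8);c[:440,:484]=a;c[:400,484:800]=b[:400,:316]
cv2.imwrite('pics/h1.png',cv2.cvtColor(c,4))
E
```

```text
[ 0.5361 -0.0194  0.1036] [-0.0852  3.1399 -0.0001] [-0.0543  0.988  -1.2883]
```

View pics/h1.png

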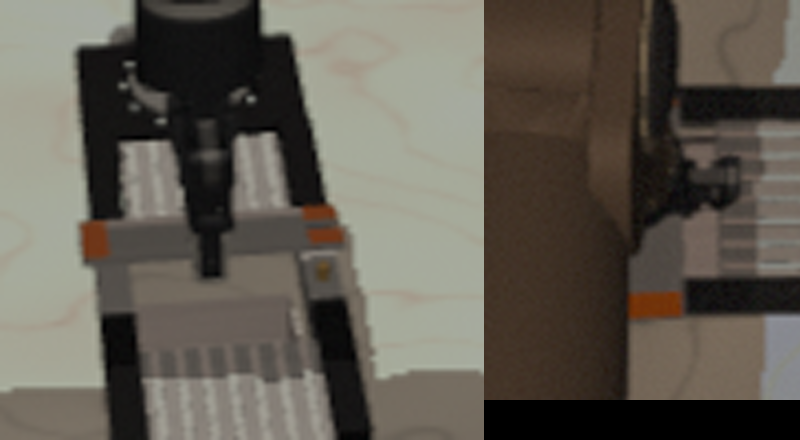

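```bash
python3 - <<'E'
from h import *
np.set_printoptions(precision=4,suppress=True)
p=snap('top');z=dict(K=p['intrinsics'],R=p['R'],t=p['t']);im=p['pixels'].astype(float)
pos=sensors.sense()['position'];print(pos)
h=pos[2]+.0218
for r in range(243,249):  # orange rows: red-blue profile
    print(r,(im[r,224:244,0]-im[r,224:244,2]).astype(int))
for c in range(229,238,3): print(c,(im[238:254,c,0]-im[238:254,c,2]).astype(int))
th=np.radians(3.1);ex=np.array([np.cos(th),np.sin(th)]);ey=np.array([-ex[1],ex[0]])
c=pos[:2]
for n,(a,b) in dict(lowR=(-80,-25),lowL=(-80,25),hiR=(80,-25)).items():
    q=np.r_[c+ex*a/1e3+ey*b/1e3,h];print(n,q,proj(p,q))
E
```

```text
[ 0.536  -0.0194  0.1034]
243 [10 14 50 59 61 61 70 78 78 77 80 89 96 95 85 47 14  4 -2  5]
244 [  9  24  79 107 104 106 106 107 104 104 105 104 107 106  91  48   9   4
   4   2]
245 [ 15  19  80 105 103 102 105 104 103 103 103 103 103 107  87  43  11   0
   1   5]
246 [ 12  23  77 105 104 100 104 103 105 104 105 102 105 106  94  45  10  -1
   3   0]
247 [  9  22  79 106 102 105 105 105 106 104 104 104 106 107 104  53  11   2
   2   1]
248 [ 13  16  76 105 104 103  95  99  97  98  95  95  91  89  82  45  12   9
  10   9]
229 [ 13  12  13  10  17  61 106 102 100 105 103  55  20  24  27  27]
232 [ 11  12  12  11  21  78 104 103 105 106  97  50  22  26  27  30]
235 [ 13  12  11  11  22  89 104 103 102 104  95  38  26  26  28  29]
lowR [ 0.4574 -0.0487  0.1252] [239.4159 249.1818]
lowL [0.4547 0.0012 0.1252] [219.8894 249.9448]
hiR [ 0.6172 -0.04    0.1252] [237.8269 188.0353]
```

Emit:
jog_arm:
  travel:
    - [0.1,0.15,0]
    - [0.2,0.3,0]
    - [0.2,0.3,0]
    - [0.2,0.3,0.5]
    - [0.2,0.3,1]
    - [0.2,0.3,1.5]
    - [0.2,0.3,2]
    - [0.2,0.3,2.5]
    - [0.2,0.3,2.5]
    - [0.2,0.3,2.5]
  twist: [0,0,0,0,0,0,0,0,0,0]
  hand: [-0.5,-0.5,-0.5,-0.5,-0.5,-0.5,-0.5,-0.5,-0.5,-0.5]
  squeeze: 25

```text
t: 9.15
position: [0.5336, -0.0166, 0.0781]
tcp_rot: [0.085, -3.14, -0.0]
force: [-0.7, 0.2, -0.8]
finger_gap: 0.573
gripper_force: 42.4
```

```bash
python3 - <<'E'
from h import *
np.set_printoptions(precision=4,suppress=True)
s=sensors.sense();print(s['position'],s['tcp_rot'],s['force'],s['wrist_torque'])
p=snap('side');a=p['pixels'][150:230,225:325].copy();t=snap('top')['pixels'][170:270,220:270]
a=cv2.resize(a,None,fx=5.5,fy=5.5,interpolation=2);b=cv2.resize(t,None,fx=4,fy=4,interpolation=2)
c=np.zeros((440,800,3),np.uint8);c[:440,:550]=a;c[:400,560:760]=b
cv2.imwrite('pics/h2.png',cv2.cvtColor(c,4))
E
```

```text
[ 0.5336 -0.0166  0.0781] [ 0.0851 -3.14   -0.0001] [-0.7281  0.2228 -0.8155] [ 0.0075 -0.0134  0.0004]
```

View pics/h2.png

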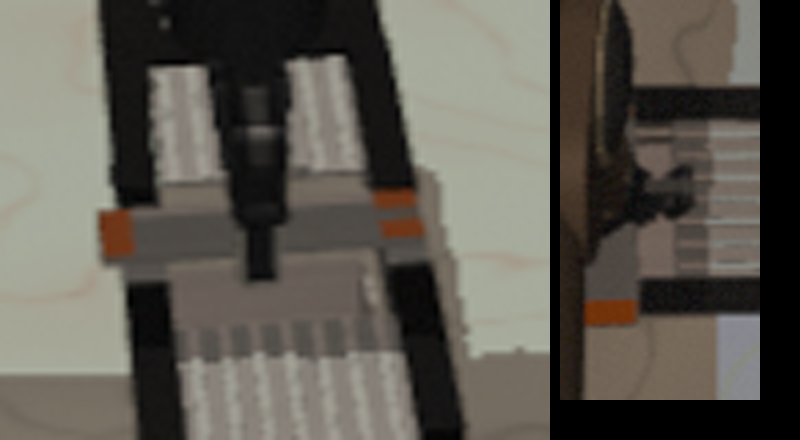

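Emit:
jog_arm:
  travel:
    - [0,0,0.1]
    - [0,0,0.2]
    - [0,0,0.3]
    - [0,0,0.4]
    - [0,0,0.4]
    - [0,0,0.4]
    - [0,0,0.4]
    - [0,0,0.4]
    - [0,0,0.4]
    - [0,0,0.4]
  twist: [0,0,0,0,0,0,0,0,0,0]
  hand: [-0.5,-0.5,-0.5,-0.5,-0.5,-0.5,-0.5,-0.5,-0.5,-0.5]
  squeeze: 20

```text
t: 10.25
position: [0.5337, -0.0165, 0.0743]
tcp_rot: [0.085, -3.14, -0.0]
force: [0.3, 0.7, -1.1]
finger_gap: 0.574
gripper_force: 42.4
```

Emit:
jog_arm:
  travel:
    - [0,0,0.1]
    - [0,0,0.2]
    - [0,0,0.3]
    - [0,0,0.4]
    - [0,0,0.4]
    - [0,0,0.4]
    - [0,0,0.4]
    - [0,0,0.4]
    - [0,0,0.4]
    - [0,0,0.4]
  twist: [0,0,0,0,0,0,0,0,0,0]
  hand: [-0.5,-0.5,-0.5,-0.5,-0.5,-0.5,-0.5,-0.5,-0.5,-0.5]

```text
t: 11.25
position: [0.534, -0.0165, 0.0733]
tcp_rot: [-0.085, 3.138, 0.001]
force: [-8.3, 0.3, 20.2]
finger_gap: 0.572
gripper_force: 44.1
```

Emit:
jog_arm:
  travel:
    - [0,0,-0.15]
    - [0,0,-0.3]
    - [0,0,-0.3]
    - [0,0,-0.3]
    - [0,0,-0.3]
    - [0,0,-0.3]
    - [0,0,-0.3]
    - [0,0,-0.3]
    - [0,0,-0.3]
    - [0,0,-0.3]
  twist: [0,0,0,0,0,0,0,0,0,0]
  hand: [-0.5,-0.5,-0.5,0.2,0.25,0.3,0.35,0.35,0.35,0.35]

```text
t: 12.25
position: [0.5338, -0.0166, 0.0733]
tcp_rot: [0.085, -3.14, 0.0]
force: [0.8, 0.2, -0.1]
finger_gap: 0.675
gripper_force: 0.0
```

Emit:
jog_arm:
  travel:
    - [0,0,-1]
    - [0,0,-2]
    - [0,0,-3]
    - [0,0,-4]
    - [0,0,-6]
    - [0,0,-8]
    - [5,0,-10]
    - [10,0,-12]
    - [15,0,-12]
    - [20,0,-12]
  twist: [0,0,0,0,0,0,0,0,0,0]
  hand: [0.35,0.35,0.35,0.35,0,-0.5,-1,-1,-1,-1]

```text
t: 13.25
position: [0.3401, -0.0271, 0.1946]
tcp_rot: [-0.085, 3.138, -0.0]
force: [-0.4, -0.7, 0.8]
finger_gap: -0.001
gripper_force: 0.0
```

```bash
python3 - <<'E'
from h import *
np.set_printoptions(precision=4,suppress=True)
s=sensors.sense();print(s['position'],s['tcp_rot'],s['force'],s['joint_positions'])
q=snap('side');a=q['pixels'][150:230,225:325];p=snap('top');t=p['pixels'][180:260,195:260]
a=cv2.resize(a,None,fx=4,fy=4,interpolation=2);b=cv2.resize(t,None,fx=6,fy=6,interpolation=2)
c=np.zeros((480,800,3),np.uint8);c[:320,:400]=a;c[:480,405:795]=b
cv2.imwrite('pics/h3.png',cv2.cvtColor(c,4))
E
```

```text
[ 0.3401 -0.0271  0.1946] [-0.0855  3.1381 -0.0005] [-0.4063 -0.7297  0.8184] [-0.0794 -0.2235 -0.4493  1.3427 -0.0001 -0.1338]
```

View pics/h3.png

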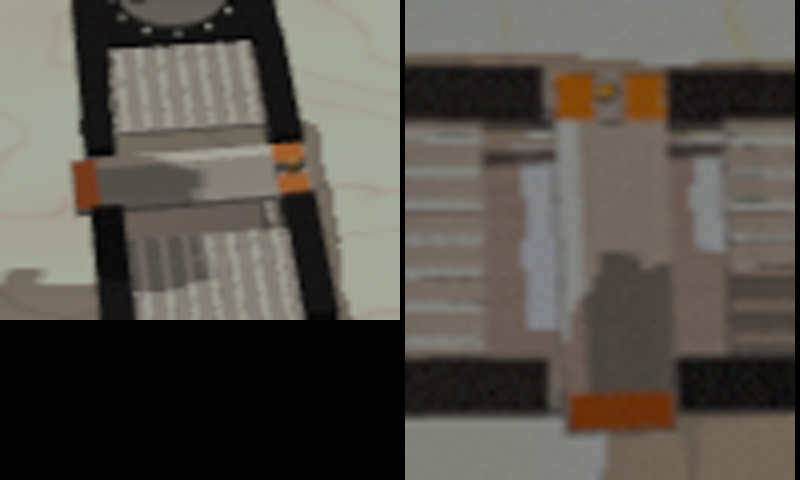

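Emit:
jog_arm:
  travel:
    - [-4,0,0]
    - [-8.5,0.1,0]
    - [-8.5,0.1,3]
    - [-8.5,0.1,6]
    - [-8.5,0.1,9]
    - [-8.5,0.1,10.9]
    - [-8.5,0.1,10.9]
    - [-8.5,0.1,10.9]
    - [-8.5,0.1,10.9]
    - [-8.5,0.1,10.9]
  twist: [0,0,0,0,0,0,0,0,0,0]
  hand: [-1,-1,-1,-1,-1,-1,-1,-1,-1,-1]

```text
t: 14.35
position: [0.4271, -0.0215, 0.0857]
tcp_rot: [-0.085, 3.138, -0.0]
force: [1.1, 0.0, -0.1]
finger_gap: 0.0
gripper_force: 0.0
```

Emit:
jog_arm:
  travel:
    - [-0.3,0,0]
    - [-0.6,0,0]
    - [-0.9,0,0]
    - [-1.2,0,0]
    - [-1.4,0,0]
    - [-1.6,0,0]
    - [-1.8,0,0]
    - [-2.0,0,0]
    - [-2.0,0,0]
    - [-2.0,0,0]
  twist: [0,0,0,0,0,0,0,0,0,0]
  hand: [-1,-1,-1,-1,-1,-1,-1,-1,-1,-1]

```text
t: 15.35
position: [0.446, -0.0203, 0.0842]
tcp_rot: [0.085, -3.14, 0.0]
force: [-0.0, 0.2, 0.2]
finger_gap: -0.002
gripper_force: 0.0
```

Emit:
jog_arm:
  travel:
    - [-0.1,0,-0.2]
    - [-0.2,0,-0.2]
    - [-0.3,0,-0.2]
    - [-0.4,0,-0.2]
    - [-0.5,0,-0.2]
    - [-0.6,0,-0.2]
    - [-0.7,0,-0.2]
    - [-0.8,0,-0.2]
    - [-0.8,0,-0.2]
    - [-0.8,0,-0.2]
  twist: [0,0,0,0,0,0,0,0,0,0]
  hand: [-1,-1,-1,-1,-1,-1,-1,-1,-1,-1]

```text
t: 16.35
position: [0.4542, -0.0199, 0.0862]
tcp_rot: [-0.085, 3.14, 0.0]
force: [-0.5, 0.0, 0.7]
finger_gap: 0.005
gripper_force: 0.6
```

Emit:
jog_arm:
  travel:
    - [-0.1,0,0]
    - [-0.2,0,0]
    - [-0.3,0,0]
    - [-0.4,0,0]
    - [-0.5,0,0]
    - [-0.6,0,0]
    - [-0.6,0,0]
    - [-0.6,0,0]
    - [-0.6,0,0]
    - [-0.6,0,0]
  twist: [0,0,0,0,0,0,0,0,0,0]
  hand: [-1,-1,-1,-1,-1,-1,-1,-1,-1,-1]

```text
t: 17.35
position: [0.4566, -0.0197, 0.0858]
tcp_rot: [0.085, -3.134, 0.0]
force: [-13.5, -0.8, 10.3]
finger_gap: -0.004
gripper_force: 6.9
```

Emit:
jog_arm:
  travel:
    - [1,0,0]
    - [3,0,0]
    - [7,0,-4]
    - [12,0,-10]
    - [12,0,-10]
    - [12,0,-10]
    - [12,0,-10]
    - [12,0,-10]
    - [12,0,-10]
    - [12,0,-10]
  twist: [0,0,0,0,0,0,0,0,0,0]
  hand: [-1,-1,-1,-1,-1,-1,-1,-1,-1,-1]

```text
t: 18.35
position: [0.3402, -0.026, 0.1852]
tcp_rot: [0.085, -3.138, -0.0]
force: [-0.7, 0.6, 0.1]
finger_gap: 0.003
gripper_force: 0.0
```

```bash
python3 - <<'E'
from h import *
np.set_printoptions(precision=4,suppress=True)
s=sensors.sense();print(s['position'],s['tcp_rot'],s['force'])
q=snap('side','s4.png');a=q['pixels'][170:220,225:325];p=snap('top','t4.png');t=p['pixels'][183:258,200:256]
np.savez('top4.npz',pix=p['pixels'],K=p['intrinsics'],R=p['R'],t=p['t'])
a=cv2.resize(a,None,fx=3.8,fy=3.8,interpolation=2);b=cv2.resize(t,None,fx=7,fy=7,interpolation=2)
c=np.zeros((530,785,3),np.uint8);c[:190,:380]=a;c[:525,390:782]=b
cv2.imwrite('pics/h4.png',cv2.cvtColor(c,4))
im=p['pixels'].astype(float);d=im[...,0]-im[...,2]
for c in (222,224,225,233,235,230,232,234): print(c,'top',d[188:204,c].astype(int),'bot',d[240:258,c].astype(int))
# predicted home: ends
th=np.radians(93.1);bx=np.array([np.cos(th)*np.cos(.2618),np.sin(th)*np.cos(.2618),np.sin(.2618)]);by=np.array([-np.sin(th),np.cos(th),0]);bz=np.cross(bx,by)
S=np.array([.5403,-.0138,.085])
B=lambda x,y,z:proj(p,S+(bx*x+by*y+bz*z)/1e3)
print('home ends top/bot',B(15,-83,5),B(-15,-83,5),B(15,77,5),B(-15,77,5),'pin',B(0,-65,11),'side edge',B(0,76,0))
E
```

```text
[ 0.3402 -0.026   0.1852] [ 0.0853 -3.1383 -0.0003] [-0.6739  0.6006  0.0974]
222 top [  9  92 127 124 122 124 125 125  61   0  -1   1   1   3   1   0] bot [24 25 56 63 60 61 59 46 18  4  3  1  2  3  2  3  3  3]
224 top [  9  91 126 125 124 122 123 125  70  17  14  14  15  14  13  14] bot [ 21  27  74 100  98  99 100  86  26   6   7   5   1   2   3   1   2   2]
225 top [ 20  88 106 116 114 118 118 114  69  22  19  17  18  19  20  20] bot [ 17  24  80 101  99  97  99  88  26  11  10   5   4   2   0   1   1   0]
233 top [  7  94 127 122 123 123 125 118  76  19  19  20  22  20  20  18] bot [ 11  21  90 100  97  99 100  86  14  15  23  26  26  26  27  28  27  27]
235 top [ 19 103 127 123 121 123 124 126  75  20  18  22  20  20  20  20] bot [12 23 91 99 97 97 98 86 12 15 26 26 28 27 26 26 26 27]
230 top [26 22 23 23 17 16 22 29 17 19 19 18 19 19 20 19] bot [ 11  22  90 100  99  99  99  83  15  14  22  26  26  26  28  27  27  27]
232 top [ 18  95 128 124 119 114 108 103  64  20  18  21  20  19  20  19] bot [11 22 95 98 99 98 99 83 14 12 22 24 26 26 28 26 27 28]
234 top [  8  92 126 124 119 122 122 124  74  20  18  21  19  20  19  20] bot [  9  22  90  98  98  98 100  86  14  16  25  25  28  26  27  27  26  27]
home ends top/bot [222.4597 188.3879] [233.5793 188.576 ] [223.7195 248.1193] [235.0427 247.9887] pin [228.5432 194.6151] side edge [229.0825 247.8811]
```

View pics/h4.png

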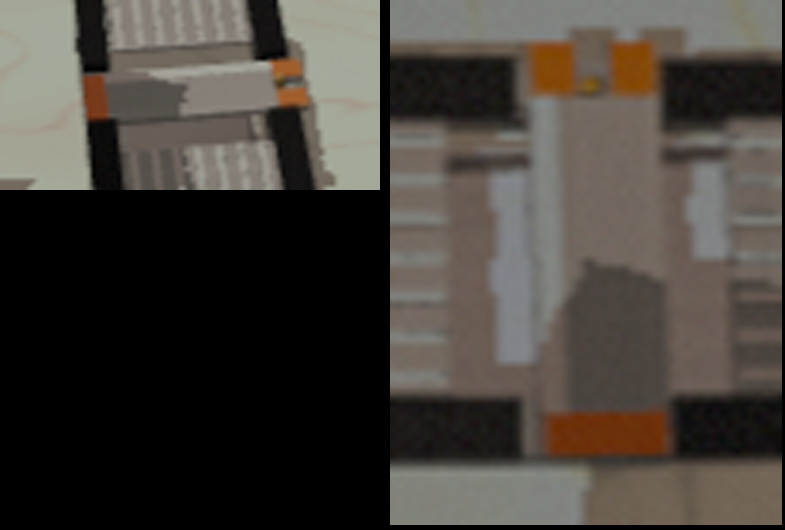

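Blade lies flat with the pin (590,85 in the crop) at the notch root (~95), so it is home or within half a millimetre. I'll give it one more firm, slightly higher push to be sure.

Emit:
jog_arm:
  travel:
    - [-4,0,0]
    - [-7,0,3]
    - [-10,0,7]
    - [-10.5,0,9.7]
    - [-10.5,0,9.7]
    - [-10.5,0,9.7]
    - [-10.8,0,9.7]
    - [-11.1,0,9.7]
    - [-11.4,0,9.7]
    - [-11.4,0,9.7]
  twist: [0,0,0,0,0,0,0,0,0,0]
  hand: [-1,-1,-1,-1,-1,-1,-1,-1,-1,-1]

```text
t: 19.45
position: [0.4548, -0.02, 0.0902]
tcp_rot: [-0.085, 3.139, -0.0]
force: [0.6, 0.4, -0.1]
finger_gap: 0.004
gripper_force: 0.0
```

Emit:
jog_arm:
  travel:
    - [-0.1,0,0]
    - [-0.2,0,0]
    - [-0.3,0,0]
    - [-0.4,0,0]
    - [-0.5,0,0]
    - [-0.6,0,0]
    - [-0.7,0,0]
    - [-0.7,0,0]
    - [-0.7,0,0]
    - [-0.7,0,0]
  twist: [0,0,0,0,0,0,0,0,0,0]
  hand: [-1,-1,-1,-1,-1,-1,-1,-1,-1,-1]

```text
t: 20.45
position: [0.4584, -0.0196, 0.0887]
tcp_rot: [0.085, -3.135, 0.0]
force: [-9.6, -0.4, 5.4]
finger_gap: -0.002
gripper_force: 5.0
```

Emit:
jog_arm:
  travel:
    - [-0.15,0,0]
    - [-0.3,0,0]
    - [-0.4,0,0]
    - [-0.4,0,0]
    - [-0.4,0,0]
    - [0.5,0,0]
    - [2,0,0]
    - [5,0,-4]
    - [9,0,-9]
    - [12,0,-12]
  twist: [0,0,0,0,0,0,0,0,0,0]
  hand: [-1,-1,-1,-1,-1,-1,-1,-1,-1,-1]

```text
t: 21.45
position: [0.3443, -0.0258, 0.2059]
tcp_rot: [-0.085, 3.139, -0.0]
force: [-0.4, -0.2, 0.7]
finger_gap: 0.0
gripper_force: 0.0
```

```bash
python3 - <<'E'
from h import *
np.set_printoptions(precision=4,suppress=True)
s=sensors.sense();print(s['position'],s['tcp_rot'],s['joint_positions'])
p=snap('top','t5.png');im=p['pixels'].astype(float);d=im[...,0]-im[...,2]
q=np.load('top4.npz')['pix'].astype(float);e=q[...,0]-q[...,2]
for n,x in (('4',e),('5',d)):
    for r in (188,189,196,242,247,248): print(n,r,x[r,[222,223,224,233,234]].mean().round(1),x[r,231:235].mean().round(1))
E
```

```text
[ 0.3443 -0.0258  0.2059] [-0.0854  3.1394 -0.    ] [-0.0748 -0.2151 -0.4183  1.3666  0.0001 -0.1292]
4 188 8.2 15.8
4 189 92.8 85.8
4 196 69.2 63.0
4 242 76.8 92.2
4 247 77.8 84.2
4 248 20.0 13.8
5 188 7.8 15.8
5 189 93.2 86.8
5 196 68.6 62.5
5 242 74.2 89.5
5 247 76.2 83.0
5 248 20.0 14.5
```

Emit:
jog_arm:
  travel:
    - [-3.3,3,-2]
    - [-6.6,6.1,-2]
    - [-9.9,9.2,-2]
    - [-13.2,12.2,-2]
    - [-16.5,15.2,-2]
    - [-19.5,18.25,-2]
    - [-19.5,18.25,-2]
    - [-19.5,18.25,-2]
    - [-19.5,18.25,-2]
    - [-19.5,18.25,-2]
  twist: [0,0,0,0,0,0,0,0,0,0]
  hand: [0,0,0,0,0,0,0,0,0,0]

```text
t: 22.5
position: [0.5297, 0.1661, 0.2253]
tcp_rot: [-0.084, 3.14, 0.0]
force: [-0.5, 0.4, -0.2]
finger_gap: 0.505
gripper_force: 0.0
```

```bash
python3 - <<'E'
from h import *
s=sensors.sense();print(s['position'],s['tcp_rot'],s['joint_positions'][5],s['finger_gap'])
E
```

```text
[0.52972384 0.16608314 0.22525931] [-8.35588976e-02  3.13971500e+00  1.86511031e-04] 0.2506572003193312 0.5047095167920688
```

Emit:
jog_arm:
  travel:
    - [0,0.05,2]
    - [0,0.05,4]
    - [0,0.05,5.5]
    - [0,0.05,6.5]
    - [0,0.05,7.2]
    - [0,0.05,7.2]
    - [0,0.05,7.2]
    - [0,0.05,7.2]
    - [0,0.05,7.2]
    - [0,0.05,7.2]
  twist: [0,0,0,0,0,0,0,0,0,0]
  hand: [0,0,0,0,0,-0.3,-0.6,-1,-1,-1]
  squeeze: 25

```text
t: 23.5
position: [0.5304, 0.1689, 0.1534]
tcp_rot: [-0.086, 3.14, 0.005]
force: [-2.2, 4.3, -0.2]
finger_gap: 0.175
gripper_force: 23.6
```

Emit:
jog_arm:
  travel:
    - [0,0.2,0]
    - [0,0.2,0]
    - [0,0.2,0]
    - [0,0.2,0]
    - [0,0.2,0]
    - [0,0.2,0]
    - [0,0.2,0]
    - [0,0.2,0]
    - [0,0.2,0]
    - [0,0.2,0]
  twist: [0.15,0.3,0.45,0.6,0.75,0.9,1.05,1.2,1.31,1.31]
  hand: [-1,-1,-1,-1,-1,-1,-1,-1,-1,-1]

```text
t: 24.5
position: [0.533, 0.1703, 0.1546]
tcp_rot: [1.846, 2.537, 0.008]
force: [5.2, 1.7, 0.9]
finger_gap: 0.149
gripper_force: 24.7
```

Emit:
jog_arm:
  travel:
    - [0,0.2,0]
    - [0,0.2,0]
    - [0,0.2,0]
    - [0,0.2,0]
    - [0,0.2,0]
    - [0,0.2,0]
    - [0,0.2,0]
    - [0,0.2,0]
    - [0,0.2,0]
    - [0,0.2,0]
  twist: [0.15,0.3,0.45,0.6,0.75,0.9,1.05,1.2,1.31,1.31]
  hand: [-1,-1,-1,-1,-1,-1,-1,-1,-1,-1]

```text
t: 25.5
position: [0.5345, 0.1699, 0.1545]
tcp_rot: [3.012, 0.887, 0.008]
force: [5.1, -2.9, 2.7]
finger_gap: 0.144
gripper_force: 67.4
```

Emit:
jog_arm:
  travel:
    - [0,0,0]
    - [0,0,0]
    - [0,0,0]
    - [0,0,0]
    - [0,0,-2]
    - [0,0,-5]
    - [0,0,-9]
    - [0,0,-10]
    - [0,0,-10]
    - [0,0,-10]
  twist: [0,0,0,0,0,0,0,0,0,0]
  hand: [-0.5,-0.3,0,0,0,0,0,0,0,0]

```text
t: 26.5
position: [0.5319, 0.1701, 0.2515]
tcp_rot: [3.012, 0.892, -0.002]
force: [-0.5, -0.1, -0.8]
finger_gap: 0.5
gripper_force: 0.0
```

Emit:
jog_arm:
  travel:
    - [-2,-4,0]
    - [-4,-8,0]
    - [-6,-12,0]
    - [-8,-16,0]
    - [-10,-20,0]
    - [-10,-20,0]
    - [-10,-20,0]
    - [-10,-20,0]
    - [-10,-20,0]
    - [-10,-20,0]
  twist: [0,0,0,0,0,0,0,0,0,0]
  hand: [0,0,0,0,0,0,0,0,0,0]

```text
t: 27.5
position: [0.3573, 0.2586, 0.2522]
tcp_rot: [-2.975, -0.94, 0.013]
force: [0.1, 0.3, -0.1]
finger_gap: 0.501
gripper_force: 0.0
```

```bash
python3 - <<'E'
from h import *
s=sensors.sense();print(s['position'],s['force'])
q=snap('side')['pixels'];p=snap('top');a=p['pixels'][183:258,112:290]
a=cv2.resize(a,None,fx=4.4,fy=4.4,interpolation=2);b=cv2.resize(q[130:230,180:420],None,fx=2.4,fy=2.4,interpolation=2)
c=np.zeros((590,790,3),np.uint8);c[:a.shape[0],:a.shape[1]]=a;c[340:340+b.shape[0],:b.shape[1]]=b
cv2.imwrite('pics/f.png',cv2.cvtColor(np.clip(c*1.4,0,255).astype(np.uint8),4))
E
```

```text
[0.3572992  0.25859548 0.25218624] [ 0.06562753  0.27682037 -0.06257744]
```

View pics/f.png

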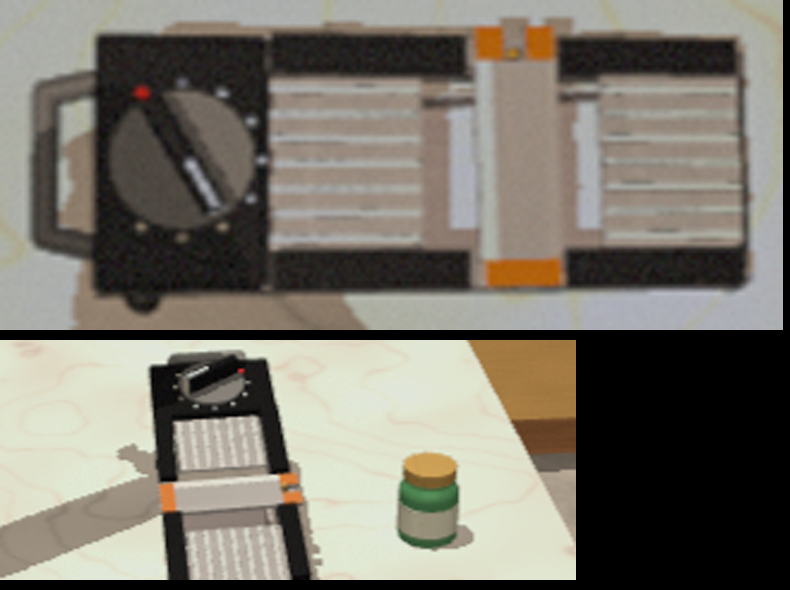

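The top crop shows the pointer line running from (190,160) to (213,208), aimed at the mark at (222,227). That mark is directly opposite the red one at (142,92), so the dial is in the sixth click. The blade is flat with the pin at its notch root (513,55).

```bash
python3 -c "
from bench import order
print(order.close_job())"
```

```text
the job is handed in; nothing more can be done
None
```

I laid the smaller blade flat in the seat and pushed it home against the pin, then turned the dial to its sixth click, with nothing else touched, and handed the job in at about 28 s; no verdict came back.

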